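# Clamp a spar channel in the drilling jig with the cam-lever stop rod

### The arm

A 6-joint arm with a two-finger parallel gripper is mounted at the origin on the work surface. World frame = base frame: x ahead of the robot, y to its left, z up, the work surface at z = 0. Lengths are in m, angles in rad, forces in N, time in s.
With the tool pointing down it reaches from about 0.375 to 0.975 m from the base axis. Payload 3.8 kg.
Tool frame: the origin (TCP) lies midway between the tips of the shut fingers; the grasp point (between the pads) lies bot.grasp_offset behind it (bot.grasp_offset is the distance from the TCP to the grasp point, in m); z points along the fingers, y is the direction in which the jaws open and shut (so a half turn about z gives the same grasp; the last joint's range is limited). The gripper opens to 85 mm and grips with 20 to 120 N. Pads are 22 mm wide; open, the fingers measure 114 mm over their backs; the gripper's body (76 mm by 85 mm) begins 54 mm behind the grasp point. The pads swing forward as they close: fully open they stand 13 mm farther back than shut.
Start: joints at [-1.334, 0.264, 1.604, -0, 1.274, -0.037], TCP at [0.183, -0.65, 0.231] pointing down, gripper open.
Joint ranges: [-2.63, 2.63], [-0.94, 2.18], [0.31, 2.57], [-1.31, 4.45], [0, 2.66], [-2.55, 2.55]. Speed limits (rad/s): [2.57, 2.57, 3.14, 3.14, 3.14, 3.14].

### API

Orientations are given as a rotation vector (axis times angle).
In Python, from workcell import read_state, viewer, job, bot gives the robot as it stands.
- The arm moves only by the shell command python3 -m crank 'ROWS' [FORCE]. ROWS is text: rows parted by semicolons, each of 7 numbers parted by spaces: the shift along the tool's x, y, z in mm, then the turn, a rotation vector about the tool's x, y, z in rad, then the closure in counts, from 0 (fully open) to 255 (shut). A call has 1 to 20 rows; each row is the pose to reach, as a shift and turn from the pose commanded when the call began, along the tool's axes at that moment; what a row does not reach only later rows make up. A row lasts 1/8 s, in which the tool goes at most 62.5 mm and 10.7 degrees, less where a joint would pass 70% of its speed; a pose out of reach is approached as far as the arm can. A call with a gripper value outside its range is refused whole. The fingers move at their own pace and stop on an object; FORCE is the grip in N (left out, the last holds). Time passes only in rows, so rows that repeat a pose let the fingers close. It gives the time, the measured TCP pose, the force and the opening at its end, in the units of the state.
- read_state(): the state, without advancing time (a new reading comes with each control period).
- viewer.read_camera(name): name is "side" or "top" or "wrist"; returns a dict with "pixels" (480x640x3 uint8, red, green, blue), "vertical_fov" (degrees; the focal length in pixels is half the picture's height over the tangent of half this angle, whatever the lens; pixels are square), "cx", "cy" (the principal point, pixels), "view" (4x4, takes a point from world to camera coordinates); the wrist camera has in their place "tool_from_camera" (4x4, takes a point from camera to tool coordinates, whose origin is the TCP and whose axes are the flange's). Camera axes: x right, y up, looking along -z (the intrinsics and any distortion apply to the point x, -y, -z); pixel columns grow to the right and rows downward; lengths in m; the calibration is good to about 2 mm. A picture is of the moment at which its call begins: read the wrist's pose just before it. There is no depth.
- job.finish_job(): hands the job in, once; it reports no verdict.
The state is a dict: "time": time; "q": joint angles; "joint_vel": joint speeds; "joint_torque": joint torques, N m; "tool_pos": TCP position; "tcp_rot": TCP orientation; "wrist_force": force on the tool from outside, world axes, zero at the start; "torque": the same for the moment, N m; "width": opening from 0.0 (shut) to 1.0 (fully open).
Only numpy, scipy, OpenCV 4.12 (cv2) and the standard library are available. Lean on these libraries where they do the work, as an engineer would, in place of code of your own. Each camera call takes 0.05 s, during which the arm holds its last target.

### The job

Clamp the loose aluminium channel in the drilling jig: push the stop rod forward by its knob until its rubber pad holds the channel flush and snug against the fence, feeling for it so that the thin flange is not dented. Then flip the cam lever all the way over centre until it lies flat and stays there, locking the rod without forcing the lever, and let go. Leave the other things on the bench where they are.

Things in the scene. Friction and masses are not known exactly. Their poses are not given: they have to be found in the camera images.
- jig: Drilling jig fixed to the bench. Origin at bench height under the rod's line; +x along the rod from knob to fence, z up. Dark plate x -85 to +150 mm, y -110 to +110, 12 mm thick. Steel fence bar across it (y -100 to +100, top z = 52), bolted in slots with its face anywhere from x = 104 to 122. Clamp block x -60 to -10, y -22 to +22, top z = 60; ears x -51 to -19, y -13 to +13, top z = 91 mm.
- stop_rod: Steel rod, 16 mm diameter, sliding through the clamp block along the jig's x only, 66 mm travel. Origin on its axis (36 mm above the bench) in the middle of the black knob at its rear end: 30 mm diameter, 24 mm long, behind the plate with only bench below. Lever open: it slides with a steady drag of about 6 N and stays where left. Lever shut: locked. Starts within 8 mm of its rear end.
- pad: Rubber nose pad on the rod's front end, 20 mm diameter. Origin in the middle of its front face, 168 mm ahead of the rod's origin. It is sprung: gives 1 mm per 8 N and bottoms after 2.5 mm. It should be left pressing with 3 to 6 N; more than 15 N of it on the channel dents the flange.
- channel: Loose sheet-aluminium channel, about 0.15 kg, flanges up, on the jig's plate between pad and fence: 56 mm wide (its x), 190 mm long (its y), 34 mm high, three holes in its floor. Origin at the centre of its underside. Starts 6 to 22 mm off the fence and up to 0.04 rad askew; it slides with 1 to 2 N. Seated, its far flange lies flat on the fence.
- lever_pivot (a point): Pin of the cam lever, fixed on the jig at x = -35 mm, y = 0, 78 mm above the bench. The pin lies along the jig's x, so the lever swings in the jig's y-z plane.
- cam_lever: Steel cam lever, 98 mm long, 14 to 18 mm wide along the pin, 8 to 10 mm thick, outer half bent 10 degrees towards its pushing (-y) face. Origin on the pin, own z along the lever. Fully open it leans 20 degrees from upright to the jig's -y; it starts there or up to 0.35 rad further over. It closes over the top towards +y, 1.92 rad in all, and ends level, pointing to +y, 78 mm above the bench.
- lever_push (a point): Point on the lever's pushing face 68 mm from the pin (own y = -8.5 mm; facing up when shut, then 86 mm above the bench). Pushing here takes up to about 10 N, most about 1.05 rad from fully open; let go before centre (1.64 rad) it springs back open, past centre it snaps on to its stop at 1.92 rad and stays.
- tape_roll: Bystander: roll of masking tape lying flat, 90 mm across, 24 mm high. Origin at the centre of its underside.
- hammer: Bystander: hammer lying on the bench to the jig's +y side, along the jig's x.
- parts_bin: Bystander: grey open bin of rivets, 100 x 130 x 55 mm. Origin at the centre of its underside.
Mind the look-alikes: they are no part of the job. Of the things that look like the channel, the middle-sized one is meant.

How it is judged:
By the outcome, as a careful person would: the job done as asked, in the order asked, and still so for the second after the job is handed in, with the robot touching nothing.
It also fails if it takes over 64 s, if anything falls off the work surface, if the arm or the gripper's body presses on something with over 40 N, if the wrist force passes 120 N, or if a joint passes its speed limit or range.

## Working session

There is one attempt and no reset: what is moved stays moved. The work goes in short steps, Python scripts to look and compute and a shell command to move; the robot and the scene stay as the last step left them, time stands still between calls to the robot, and variables do not carry over. Pictures are saved under pics/ and viewed, and the job is handed in when it is done.

```bash
ls; mkdir -p pics
cat > h.py <<'E'
import numpy as np, cv2
from scipy.spatial.transform import Rotation as R
from workcell import read_state, viewer, job, bot
def shot(n,f):
    s=read_state(); c=viewer.read_camera(n); cv2.imwrite('pics/'+f+'.png',c['pixels'][:,:,::-1])
    np.savez('pics/'+f+'.npz',**c,tp=s['tool_pos'],tr=s['tcp_rot']); return s,c
E
python3 - <<'E'
from h import *
for n in ['side','top','wrist']:
    s,c=shot(n,n+'0'); print(n,{k:v for k,v in c.items() if k!='pixels'})
print(s,bot.grasp_offset, [x for x in dir(bot) if x[0]!='_'])
E
```

```text
pics
side {'vertical_fov': 50.01621675773115, 'cx': 323.8815985205303, 'cy': 236.71919671584078, 'view': array([[-9.97712184e-01, -6.76029737e-02,  4.86215670e-04,
         5.37970124e-01],
       [ 4.73088411e-02, -6.93029355e-01,  7.19355397e-01,
        -5.07636803e-02],
       [-4.82936022e-02,  7.17732646e-01,  6.94642049e-01,
        -1.07650916e+00],
       [ 0.00000000e+00,  0.00000000e+00,  0.00000000e+00,
         1.00000000e+00]])}
top {'vertical_fov': 45.30020119295182, 'cx': 326.4583421646546, 'cy': 235.86328877358653, 'view': array([[-0.00662569, -0.99991458,  0.01126683,  0.09963895],
       [ 0.99812371, -0.00592715,  0.06094199, -0.55660291],
       [-0.06087001,  0.01164947,  0.99807772, -1.44070952],
       [ 0.        ,  0.        ,  0.        ,  1.        ]])}
wrist {'vertical_fov': 71.0508693817777, 'cx': 321.46565041340176, 'cy': 241.11346913667737, 'tool_from_camera': array([[-3.21857458e-04,  9.47133463e-01,  3.20839680e-01,
         8.23785999e-02],
       [ 9.99999697e-01,  5.32152495e-04, -5.67766662e-04,
        -6.08140800e-05],
       [-7.08486441e-04,  3.20839400e-01, -9.47133347e-01,
        -1.43600703e-01],
       [ 0.00000000e+00,  0.00000000e+00,  0.00000000e+00,
         1.00000000e+00]])}
{'time': 0.1, 'q': array([-1.33392718e+00,  2.64684285e-01,  1.60525807e+00, -1.44731998e-05,
        1.27370686e+00, -3.68900193e-02]), 'joint_vel': array([-0.00075085, -0.00069356, -0.00442496,  0.00144024,  0.00068282,
        0.00016512]), 'joint_torque': array([-1.03266971e-04, -5.16706395e+01, -3.68589449e+01, -9.35982598e-05,
        6.29660572e-03,  9.38133496e-06]), 'tool_pos': array([ 0.18233017, -0.64921005,  0.23007103]), 'tcp_rot': array([-3.11018139e+00, -4.28405915e-01,  3.43872274e-04]), 'wrist_force': array([-0.20138348, -0.81084243, -0.19744641]), 'torque': array([-0.00599551,  0.02239541, -0.03075117]), 'width': 1.0028605253808884} 0.0187 ['MotionError', 'grasp_offset']
```

View pics/top0.png

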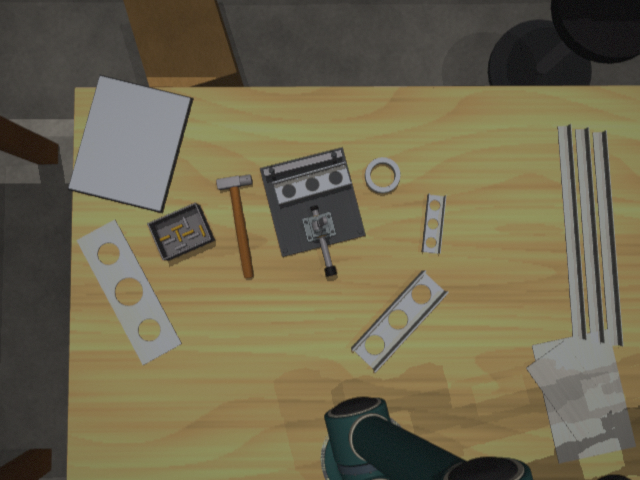

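View pics/side0.png

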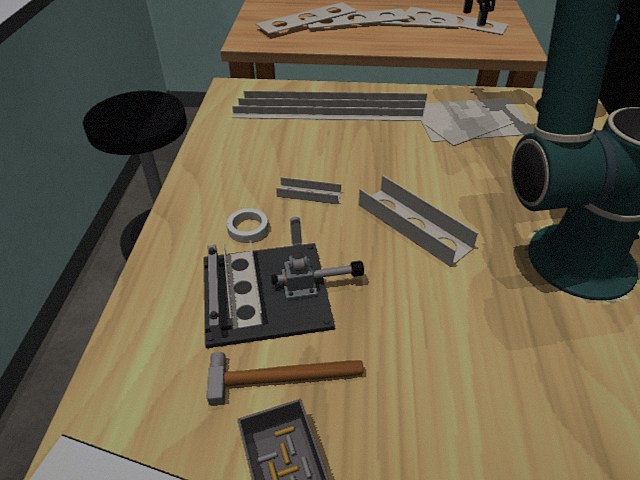

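The top view shows the jig with plate corners at about (261,167), (342,149), (366,237) and (283,257). The knob is at (330,271), and the lever leans right of the block. The hammer and bin lie to the left, on the jig's +y side.

```bash
cat >> h.py <<'E'
def K(c):
    f=240/np.tan(np.radians(float(c['vertical_fov']))/2); return f,float(c['cx']),float(c['cy'])
def pose(c):
    # returns cam->world 4x4
    if 'view' in c: return np.linalg.inv(c['view'])
    T=np.eye(4); T[:3,:3]=R.from_rotvec(c['tr']).as_matrix(); T[:3,3]=c['tp']; return T@c['tool_from_camera']
def ray(c,u,v):
    f,cx,cy=K(c); T=pose(c); d=T[:3,:3]@np.array([(u-cx)/f,-(v-cy)/f,-1]); return T[:3,3],d/np.linalg.norm(d)
def onz(c,u,v,z):
    o,d=ray(c,u,v); return o+d*(z-o[2])/d[2]
def proj(c,p):
    f,cx,cy=K(c); q=np.linalg.inv(pose(c))@np.append(p,1); return np.array([cx+f*q[0]/-q[2],cy-f*q[1]/-q[2]])
def tri(c1,p1,c2,p2):
    o1,d1=ray(c1,*p1); o2,d2=ray(c2,*p2)
    t=np.linalg.lstsq(np.stack([d1,-d2],1),o2-o1,rcond=None)[0]; a=o1+t[0]*d1;b=o2+t[1]*d2
    return (a+b)/2,np.linalg.norm(a-b)
def load(f): return dict(np.load('pics/'+f+'.npz'))
E
python3 - <<'E'
from h import *
c=load('top0'); im=c['pixels'][:,:,::-1].copy()
cv2.imwrite('pics/top0z.png',cv2.resize(im[140:290,220:410],None,fx=4,fy=4,interpolation=cv2.INTER_CUBIC))
c2=load('side0'); im=c2['pixels'][:,:,::-1].copy()
cv2.imwrite('pics/side0z.png',cv2.resize(im[205:350,190:380],None,fx=4,fy=4,interpolation=cv2.INTER_CUBIC))
E
```

```text
(no output)
```

View pics/top0z.png

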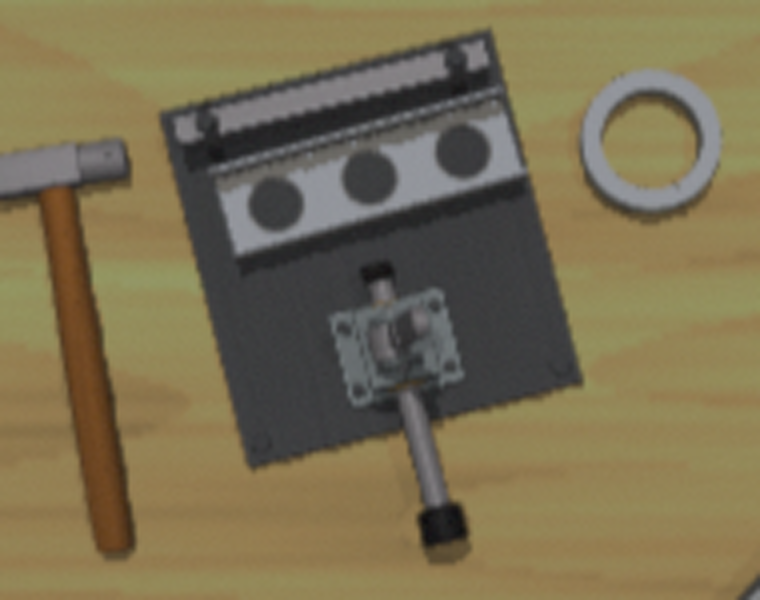

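View pics/side0z.png

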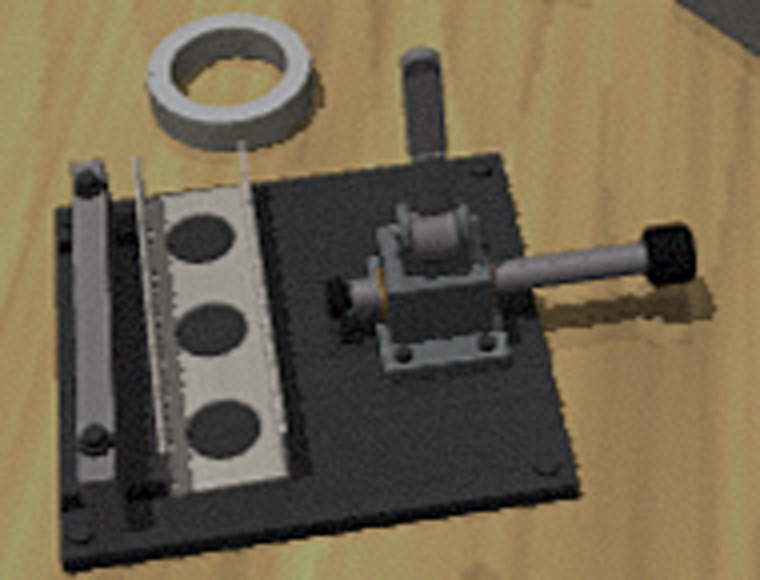

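Run:
```python
from h import *
t=load('top0'); s=load('side0')
zt=lambda u,v:(u/4+220-.4,v/4+140-.4); zs=lambda u,v:(u/4+190-.4,v/4+205-.4)
T=[zt(162,112),zt(490,30),zt(580,382),zt(250,467)]
S=[zs(60,558),zs(55,208),zs(500,152),zs(580,487)]
L=np.array([[150,110],[150,-110],[-85,-110],[-85,110]])/1e3
for nm,c,P in (('top',t,T),('side',s,S)):
    W=np.array([onz(c,*p,0.012)[:2] for p in P])
    lc=L-L.mean(0); wc=W-W.mean(0)
    a=np.arctan2((lc[:,0]*wc[:,1]-lc[:,1]*wc[:,0]).sum(),(lc*wc).sum())
    Rm=np.array([[np.cos(a),-np.sin(a)],[np.sin(a),np.cos(a)]]); o=W.mean(0)-Rm@L.mean(0)
    print(nm,W.round(4).tolist(),'yaw',a,'o',o,'res mm',((W-(L@Rm.T+o))*1e3).round(1).tolist())
def both(n,a,b):
    p,e=tri(t,a,s,b); print(n,p.round(4),e.round(4))
both('knob',zt(444,526),zs(669,255))
both('levertip',zt(412,318),zs(422,52))
print('knob top-plane', onz(t,*zt(442,524),0.036), onz(s,*zs(669,255),0.036))
```

```text
top [[0.7333, 0.2646], [0.7854, 0.0544], [0.5589, -0.0009], [0.5062, 0.2088]] yaw 0.24225167855512253 o [0.61439473 0.12392745] res mm [[-0.3, -2.1], [-1.0, 1.3], [0.6, 2.3], [0.7, -1.5]]
side [[0.7336, 0.2645], [0.7865, 0.0525], [0.5594, -0.0045], [0.5053, 0.2104]] yaw 0.2421617827267511 o [0.61465929 0.12292025] res mm [[-0.3, -1.2], [-0.1, 0.4], [0.9, -0.2], [-0.5, 1.1]]
knob [0.4682 0.0866 0.0368] 0.0003
levertip [0.5838 0.1064 0.1814] 0.0023
knob top-plane [0.46930325 0.08787354 0.036     ] [0.46837336 0.08590864 0.036     ]
```

```bash
cat >> h.py <<'E'
JO=np.array([.6145,.1234,0]); JY=.2422
JR=R.from_euler('z',JY).as_matrix()
def j2w(p): return JO+JR@np.asarray(p,float)
def w2j(p): return JR.T@(np.asarray(p)-JO)
E
python3 - <<'E'
from h import *
t=load('top0'); s=load('side0')
zt=lambda u,v:(u/4+220-.4,v/4+140-.4); zs=lambda u,v:(u/4+190-.4,v/4+205-.4)
for n,p,z in [('fence front',(190,142),.052),('fence front',(488,70),.052),('far flange top',(215,172),.046),('far fl',(500,92),.046),('near fl',(236,258),.046),('near',(527,182),.046)]:
    print(n,(w2j(onz(t,*zt(*p),z))*1e3).round(1))
for n,p,z in [('fence front',(106,478),.052),('fence front',(102,175),.052),('far fl top',(136,158),.046),('far',(165,490),.046),('near',(242,145),.046),('near',(288,478),.046)]:
    print('s',n,(w2j(onz(s,*zs(*p),z))*1e3).round(1))
for a in (20,30,40):
    for r,b in ((49,0),(98,10)):
        A=np.radians(a); B=np.radians(a+10)
        y,z=(-49*np.sin(A),49*np.cos(A)); 
        if b: y-=49*np.sin(B); z+=49*np.cos(B)
        p=j2w([-.035,y/1e3,.078+z/1e3]); u=proj(t,p);v=proj(s,p)
        print(a,r,((u-[219.6,139.6])*4).round(),((v-[189.6,204.6])*4).round())
E
```

```text
fence front [118.7  93.9  52. ]
fence front [117.2 -96.8  52. ]
far flange top [97.7 83.7 46. ]
far fl [ 103.  -101.2   46. ]
near fl [42.2 84.  46. ]
near [  44.  -103.5   46. ]
s fence front [123.3  98.7  52. ]
s fence front [120.6 -89.2  52. ]
s far fl top [ 104.  -104.7   46. ]
s far [ 98.8 105.1  46. ]
s near [  50.2 -104.8   46. ]
s near [ 45.4 108.   46. ]
20 49 [425. 327.] [425. 133.]
20 98 [467. 311.] [414.  30.]
30 49 [437. 325.] [423. 128.]
30 98 [492. 306.] [410.  23.]
40 49 [449. 323.] [421. 125.]
40 98 [513. 302.] [408.  22.]
```

```bash
cat >> h.py <<'E'
def delta(target,rot=None):
    s=read_state(); M=R.from_rotvec(s['tcp_rot']); d=M.inv().apply(np.asarray(target)-s['tool_pos'])*1e3
    r=(M.inv()*R.from_matrix(rot)).as_rotvec() if rot is not None else None
    return d.round(2), None if r is None else r.round(4)
def jrot(tilt=0):
    # tool x=-jx, y=+jy, z=-z ; tilt about tool x so that z leans to +jy
    B=JR@np.array([[-1,0,0],[0,1,0],[0,0,-1.]]); return B@R.from_rotvec([-tilt,0,0]).as_matrix()
E
python3 - <<'E'
from h import *
print(delta([.45,-.3,.231],R.from_euler('z',JY+1.571).as_matrix()@np.diag([1,-1,-1])))
print(delta(j2w([-.152,0,.2]),jrot()))
print(jrot(.5)[:,2]@JR)
E
```

```text
(array([ 3.5210e+02, -2.6389e+02, -2.5000e-01]), array([-1.4000e-03, -1.4000e-03, -1.5394e+00]))
(array([ 473.04, -631.78,   31.42]), array([ 1.00e-04, -2.80e-03, -3.11e+00]))
[ 5.53507999e-18  4.79425539e-01 -8.77582562e-01]
```

```bash
python3 -m crank '60 -45 0 0 0 -0.18 0;120 -90 0 0 0 -0.36 0;180 -135 0 0 0 -0.54 0;235 -178 0 0 0 -0.72 0;290 -220 0 0 0 -0.9 0;350 -264 0 0 0 -1.08 0;365 -307 0 0 0 -1.26 0;380 -350 0 0 0 -1.44 0;395 -400 0 0 0 -1.62 0;410 -450 0 0 0 -1.8 0;425 -500 0 0 0 -1.98 0;440 -545 0 0 0 -2.16 0;450 -580 10 0 0 -2.34 0;460 -610 20 0 0 -2.52 0;473 -632 31 0 0 -2.7 0;473 -632 31 0 0 -2.88 0;473 -632 31 0 0 -3.06 0;473 -632 31 0 0 -3.11 0;473 -632 31 0 0 -3.11 0;473 -632 31 0 0 -3.11 0' 40
python3 - <<'E'
from h import *
s,c=shot('wrist','w1'); print(w2j(s['tool_pos']),delta(j2w([-.154,0,.018]),jrot()),s['wrist_force'],s['q'])
k=proj(load('w1'),j2w([-.151,0,.036])); print('knob pred',k, 'piv',proj(load('w1'),j2w([-.035,0,.078])))
E
```

```text
time: 2.65
tool_pos: [0.4669, 0.0865, 0.2001]
tcp_rot: [0.378, -3.118, -0.0]
wrist_force: [-0.4, 0.5, -0.2]
width: 0.998
[-0.1521961  -0.00045112  0.20014434] (array([  1.82,   0.46, 182.18]), array([ 0.    , -0.0002, -0.0008])) [-0.42204043  0.51066168 -0.19793975] [ 1.30629442e-01 -9.81574448e-02  2.05309938e+00  3.48713715e-05
  1.18692490e+00 -1.68142704e+00]
knob pred [322.13697393 220.95361465] piv [322.27111616 352.03569381]
```

View pics/w1.png

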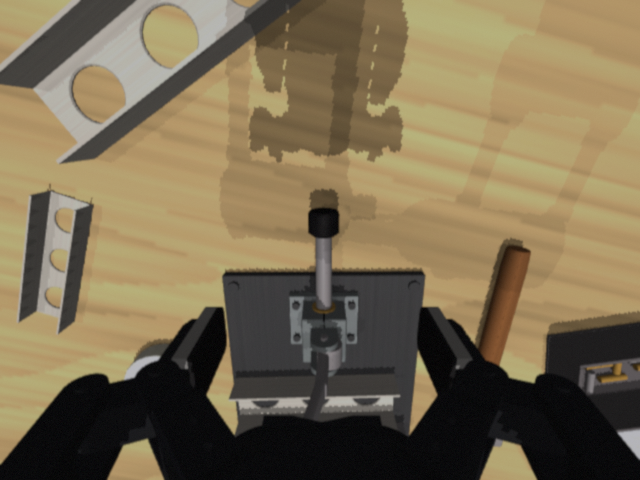

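The wrist view shows the knob at (323,222), against a prediction of (322,221), so the jig pose is good. I'll descend and grip the knob.

```bash
python3 -m crank '2 0.5 60 0 0 0 0;2 0.5 120 0 0 0 0;2 0.5 160 0 0 0 0;2 0.5 182 0 0 0 0;2 0.5 182 0 0 0 0;2 0.5 182 0 0 0 0'
python3 - <<'E'
from h import *
s,c=shot('wrist','w2'); print(w2j(s['tool_pos'])*1e3,s['wrist_force'])
E
```

```text
time: 3.45
tool_pos: [0.466, 0.0866, 0.0193]
tcp_rot: [-0.379, 3.117, 0.0]
wrist_force: [-0.5, -0.4, 0.1]
width: 0.997
[-1.53030614e+02 -8.78452674e-02  1.92574022e+01] [-0.53322679 -0.42438748  0.06838421]
```

View pics/w2.png

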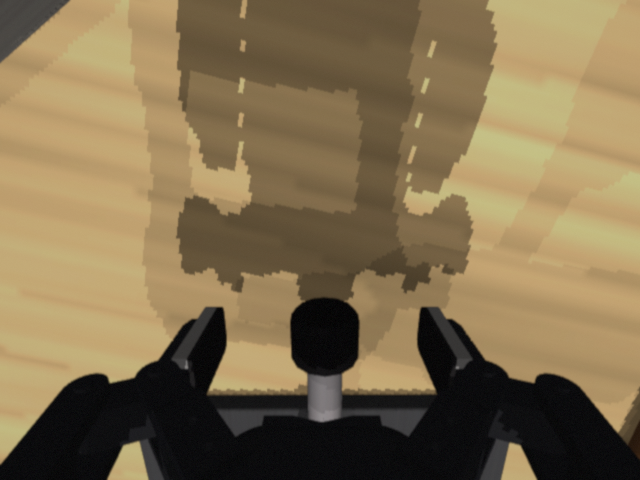

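```bash
python3 -m crank '0 0 0 0 0 0 220;0 0 0 0 0 0 220;0 0 0 0 0 0 220;0 0 0 0 0 0 220;0 0 0 0 0 0 220;0 0 0 0 0 0 220;0 0 0 0 0 0 220;0 0 0 0 0 0 220' 40
cat > st.py <<'E'
from h import *
F=[];s=read_state()
print('t',s['time'],'tcpJ mm',(w2j(s['tool_pos'])*1e3).round(2),'fJ',(JR.T@s['wrist_force']).round(2),'tq',(JR.T@s['torque']).round(3),'w',round(s['width'],3))
E
python3 st.py
```

```text
time: 4.5
tool_pos: [0.465, 0.0876, 0.0191]
tcp_rot: [-0.378, 3.118, 0.003]
wrist_force: [-3.5, 4.1, 5.4]
width: 0.336
t 4.5 tcpJ mm [-153.72    1.1    19.07] fJ [-2.45  4.85  5.43] tq [0.905 0.197 0.073] w 0.336
```

```bash
python3 -m crank '0 1 -0.7 0 0 0 220;-2 1 -0.7 0 0 0 220;-4 1 -0.7 0 0 0 220;-6 1 -0.7 0 0 0 220;-8 1 -0.7 0 0 0 220;-10 1 -0.7 0 0 0 220;-12 1 -0.7 0 0 0 220;-14 1 -0.7 0 0 0 220;-16 1 -0.7 0 0 0 220;-18 1 -0.7 0 0 0 220'; python3 st.py
python3 -m crank '-0.5 0 0 0 0 0 220;-1 0 0 0 0 0 220;-1.5 0 0 0 0 0 220;-2 0 0 0 0 0 220'; python3 st.py
python3 -m crank '-0.5 0 0 0 0 0 220;-1 0 0 0 0 0 220;-1 0 0 0 0 0 220;-1 0 0 0 0 0 220'; python3 st.py
```

```text
time: 5.75
tool_pos: [0.4804, 0.0915, 0.019]
tcp_rot: [0.379, -3.115, 0.0]
wrist_force: [-5.8, -0.6, 7.0]
width: 0.334
t 5.75 tcpJ mm [-137.8     1.2    19.04] fJ [-5.72  0.84  7.05] tq [0.315 0.92  0.043] w 0.334
time: 6.25
tool_pos: [0.4824, 0.092, 0.0191]
tcp_rot: [0.379, -3.115, 0.0]
wrist_force: [-6.9, -0.8, 7.9]
width: 0.336
t 6.25 tcpJ mm [-135.8     1.2    19.05] fJ [-6.86  0.88  7.91] tq [ 0.362  0.941 -0.005] w 0.336
time: 6.75
tool_pos: [0.4834, 0.0923, 0.019]
tcp_rot: [0.379, -3.115, -0.0]
wrist_force: [-4.8, -0.1, 7.8]
width: 0.336
t 6.75 tcpJ mm [-134.78    1.23   19.04] fJ [-4.7   1.05  7.84] tq [0.358 0.89  0.03 ] w 0.336
```

```bash
cat > avg.py <<'E'
from h import *
import sys
n=int(sys.argv[1]); A=[];P=[];Q=[]
for i in range(n):
    viewer.read_camera('side'); s=read_state(); A.append(JR.T@s['wrist_force']);P.append(w2j(s['tool_pos'])*1e3);Q.append(JR.T@s['torque'])
A=np.array(A);P=np.array(P)
print('t',s['time'],'F',A.mean(0).round(2),'sd',A.std(0).round(2),'P',P.mean(0).round(3),'sd',P.std(0).round(3),'T',np.mean(Q,0).round(3))
E
python3 avg.py 8
python3 -m crank '-1.5 0 0 0 0 0 220;-3 0 0 0 0 0 220;-4.5 0 0 0 0 0 220;-6 0 0 0 0 0 220;-7.5 0 0 0 0 0 220;-9 0 0 0 0 0 220;-10.5 0 0 0 0 0 220;-12 0 0 0 0 0 220;-13.5 0 0 0 0 0 220;-15 0 0 0 0 0 220'; python3 avg.py 8
```

```text
t 7.15 F [-6.02  0.92  8.23] sd [0.28 0.37 0.5 ] P [-134.755    1.204   19.051] sd [0.013 0.01  0.01 ] T [0.362 0.862 0.013]
time: 8.4
tool_pos: [0.4976, 0.0958, 0.0191]
tcp_rot: [0.379, -3.114, 0.0]
wrist_force: [-6.7, 0.1, 8.3]
width: 0.333
t 8.8 F [-6.15  0.98  8.39] sd [0.34 0.48 0.48] P [-119.87     1.26    19.046] sd [0.016 0.007 0.011] T [ 0.387  0.918 -0.001]
```

```bash
python3 -m crank '-1 0 0 0 0 0 220;-2 0 0 0 0 0 220;-3 0 0 0 0 0 220;-4 0 0 0 0 0 220;-5 0 0 0 0 0 220;-6 0 0 0 0 0 220'; python3 avg.py 6;python3 - <<'E'
from h import *
s,c=shot('top','t3'); im=c['pixels'][:,:,::-1]
a=cv2.resize(im[140:290,220:410],None,fx=4,fy=4,interpolation=cv2.INTER_CUBIC); cv2.imwrite('pics/t3z.png',a)
s,c=shot('side','s3'); im=c['pixels'][:,:,::-1]
a=cv2.resize(im[205:350,190:380],None,fx=4,fy=4,interpolation=cv2.INTER_CUBIC); cv2.imwrite('pics/s3z.png',a)
E
```

```text
time: 9.55
tool_pos: [0.5034, 0.0973, 0.019]
tcp_rot: [0.379, -3.114, -0.0]
wrist_force: [-6.5, 0.1, 9.0]
width: 0.336
t 9.85 F [-6.46  1.38  8.52] sd [0.66 0.24 0.4 ] P [-113.97     1.277   19.049] sd [0.012 0.012 0.008] T [ 0.392  0.953 -0.021]
```

View pics/t3z.png

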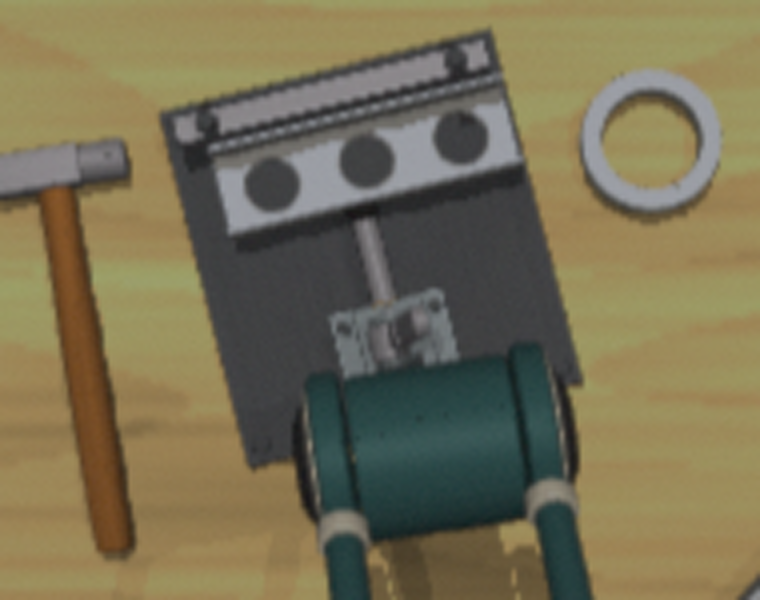

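View pics/s3z.png

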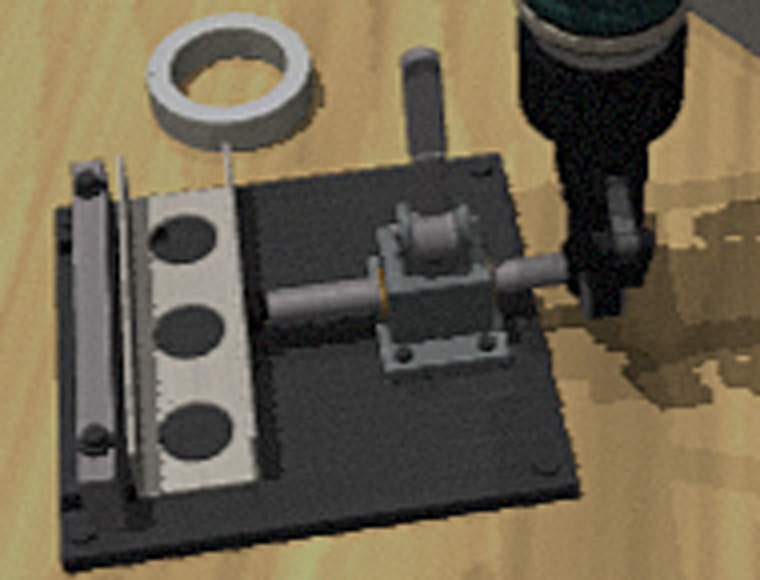

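The channel has squared up on the pad. In the side zoom, the far flange at x≈122 is still a few mm short of the fence at x≈108. I'll feel forward in small steps.

```bash
python3 -m crank '-1 0 0 0 0 0 220;-2 0 0 0 0 0 220;-3 0 0 0 0 0 220'; python3 avg.py 4
python3 -m crank '-0.5 0 0 0 0 0 220;-1 0 0 0 0 0 220'; python3 avg.py 4
```

```text
time: 10.32
tool_pos: [0.5063, 0.098, 0.0191]
tcp_rot: [0.379, -3.114, -0.0]
wrist_force: [-7.5, -0.1, 8.2]
width: 0.338
t 10.525 F [-6.65  1.3   8.7 ] sd [0.44 0.27 0.27] P [-110.987    1.291   19.06 ] sd [0.005 0.011 0.01 ] T [0.418 0.926 0.01 ]
time: 10.78
tool_pos: [0.5073, 0.0982, 0.0191]
tcp_rot: [0.379, -3.114, -0.0]
wrist_force: [-7.9, -0.8, 9.8]
width: 0.332
t 10.975 F [-6.59  1.16  8.56] sd [0.57 0.39 0.23] P [-110.067    1.308   19.053] sd [0.023 0.016 0.02 ] T [ 0.403  0.975 -0.002]
```

```bash
python3 -m crank '-0.5 0 0 0 0 0 220;-1 0 0 0 0 0 220'; python3 avg.py 4
python3 -m crank '-0.4 0 0 0 0 0 220;-0.8 0 0 0 0 0 220'; python3 avg.py 4
```

```text
time: 11.22
tool_pos: [0.5082, 0.0985, 0.019]
tcp_rot: [0.379, -3.114, -0.0]
wrist_force: [-6.7, -0.5, 9.4]
width: 0.335
t 11.425 F [-6.85  1.9   8.27] sd [0.2  0.33 0.5 ] P [-109.068    1.291   19.054] sd [0.009 0.008 0.009] T [0.401 0.967 0.038]
time: 11.68
tool_pos: [0.5089, 0.0987, 0.0191]
tcp_rot: [0.379, -3.114, -0.0]
wrist_force: [-7.3, -0.7, 9.5]
width: 0.331
t 11.875 F [-6.87  0.98  9.18] sd [0.49 0.26 0.53] P [-108.431    1.299   19.058] sd [0.009 0.011 0.012] T [ 0.405  1.04  -0.019]
```

```bash
python3 -m crank '-0.4 0 0 0 0 0 220;-0.4 0 0 0 0 0 220'; python3 avg.py 5
python3 -m crank '-0.4 0 0 0 0 0 220;-0.4 0 0 0 0 0 220'; python3 avg.py 5
```

```text
time: 12.12
tool_pos: [0.5092, 0.0987, 0.0191]
tcp_rot: [0.379, -3.114, -0.0]
wrist_force: [-6.9, 0.2, 8.9]
width: 0.332
t 12.375 F [-7.28  1.23 10.09] sd [0.23 0.25 0.28] P [-108.114    1.311   19.05 ] sd [0.01  0.009 0.006] T [ 4.060e-01  1.078e+00 -1.000e-03]
time: 12.62
tool_pos: [0.5094, 0.0988, 0.0191]
tcp_rot: [0.379, -3.113, 0.0]
wrist_force: [-8.5, -0.9, 10.5]
width: 0.336
t 12.875 F [-8.13  1.42 10.39] sd [0.34 0.51 0.63] P [-108.008    1.297   19.034] sd [0.006 0.013 0.009] T [ 0.409  1.225 -0.002]
```

```bash
python3 -m crank '-0.3 0 0 0 0 0 220;-0.6 0 0 0 0 0 220'; python3 avg.py 6
```

```text
time: 13.12
tool_pos: [0.5095, 0.0988, 0.019]
tcp_rot: [0.379, -3.112, 0.0]
wrist_force: [-9.6, -0.7, 13.1]
width: 0.335
t 13.425 F [-9.63  1.19 11.97] sd [0.18 0.49 0.4 ] P [-107.865    1.312   19.024] sd [0.012 0.014 0.012] T [0.376 1.413 0.008]
```

```bash
python3 -m crank '-0.3 0 0 0 0 0 220;-0.3 0 0 0 0 0 220'; python3 avg.py 8
```

```text
time: 13.68
tool_pos: [0.5096, 0.0988, 0.019]
tcp_rot: [0.379, -3.112, 0.0]
wrist_force: [-9.9, -2.2, 12.4]
width: 0.336
t 14.075 F [-9.92  0.88 12.49] sd [0.47 0.51 0.37] P [-107.795    1.313   19.019] sd [0.014 0.005 0.008] T [ 0.362  1.499 -0.002]
```

```bash
python3 -m crank '0.8 0 0 0 0 0 220;1.6 0 0 0 0 0 220;1.6 0 0 0 0 0 220'; python3 avg.py 4
```

```text
time: 14.45
tool_pos: [0.5096, 0.0988, 0.0191]
tcp_rot: [0.379, -3.115, -0.0]
wrist_force: [-4.8, 0.4, 7.1]
width: 0.334
t 14.65 F [-5.32  1.5   7.66] sd [0.62 0.31 0.28] P [-107.769    1.295   19.058] sd [0.022 0.013 0.016] T [ 0.4    0.809 -0.002]
```

Backing off the command has eased the push while the position held at -107.77. I'll release now.

```bash
python3 -m crank '1.6 0 0 0 0 0 120;1.6 0 0 0 0 0 80;1.6 0 0 0 0 0 0;1.6 0 0 0 0 0 0;1.6 0 0 0 0 0 0;1.6 0 0 0 0 0 0'; python3 avg.py 3
python3 - <<'E'
from h import *
s,c=shot('wrist','w4')
s,c=shot('side','s4'); im=c['pixels'][:,:,::-1]
a=cv2.resize(im[205:350,190:380],None,fx=4,fy=4,interpolation=cv2.INTER_CUBIC); cv2.imwrite('pics/s4z.png',a)
E
```

```text
time: 15.4
tool_pos: [0.5097, 0.0986, 0.019]
tcp_rot: [-0.38, 3.119, 0.0]
wrist_force: [-0.5, -0.1, -0.5]
width: 0.997
t 15.55 F [ 0.15  0.56 -0.3 ] sd [0.58 0.26 0.36] P [-107.72     1.05    18.977] sd [0.022 0.001 0.008] T [-0.024 -0.018  0.013]
```

View pics/s4z.png

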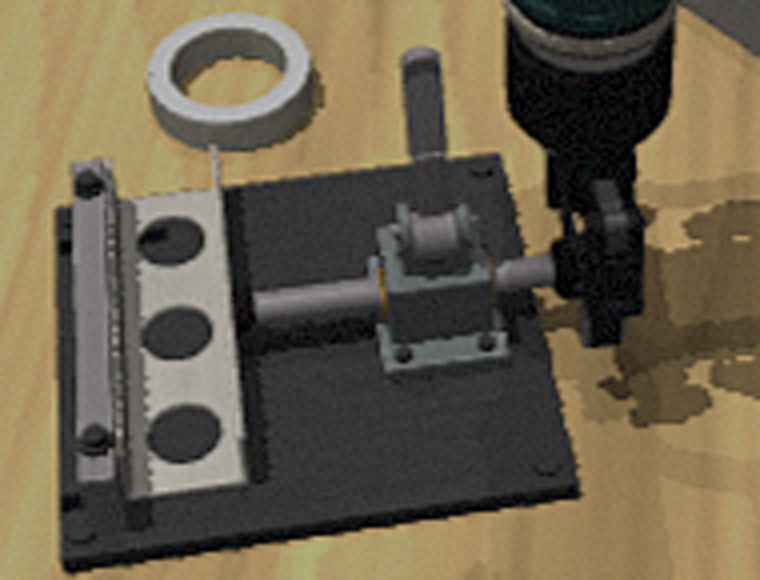

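View pics/w4.png

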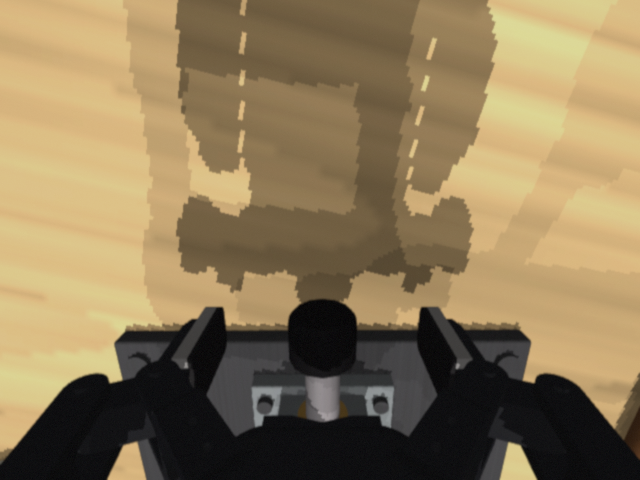

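The channel is seated flush on the fence and the knob is free. I'll rise, close the fingers, and go to the lever's -y side with a tilted tool.

```bash
python3 -m crank '1 -1 -50 0 0 0 0;1 -1 -110 0 0 0 0;1 -1 -170 0 0 0 100;1 -1 -230 0 0 0 255;1 -60 -230 0.15 0 0 255;-30 -110 -230 0.3 0 0 255;-73 -130 -230 0.45 0 0 255;-73 -130 -230 0.45 0 0 255;-73 -130 -230 0.45 0 0 255' 40
cat >> h.py <<'E'
def pushpose(phi,tau,extra=0,rad=70):
    # lever angle phi deg past upright, tool tilt tau deg; extra mm standoff along normal
    f=np.radians(phi); l=np.array([np.sin(f),np.cos(f)]); n=np.array([-np.cos(f),np.sin(f)])
    mis=np.radians(100-phi-tau); d=8.5+14.5*abs(np.sin(mis))+extra
    p=l*rad+n*d; return j2w([-.035,p[0]/1e3,.078+p[1]/1e3])
E
python3 - <<'E'
from h import *
s=read_state(); print(w2j(s['tool_pos']),s['q'],(JR.T@R.from_rotvec(s['tcp_rot']).as_matrix())[:,2],s['wrist_force'])
t=load('top0'); sd=load('side0')
for a in (-10,0,10):
    A=np.radians(-a); B=np.radians(-a+10)
    y,z=(-49*np.sin(A)-49*np.sin(B),49*np.cos(A)+49*np.cos(B))
    p=j2w([-.035,y/1e3,.078+z/1e3]); print(a,((proj(t,p)-[219.6,139.6])*4).round(),((proj(sd,p)-[189.6,204.6])*4).round())
E
```

```text
time: 16.77
tool_pos: [0.611, -0.0098, 0.2483]
tcp_rot: [-0.365, 2.991, -0.683]
wrist_force: [0.5, 0.2, -0.4]
width: -0.001
[-0.03532518 -0.12848047  0.24829127] [ 0.19126414  0.11874089  1.808021   -0.47758204  1.23104679 -1.45667136] [-0.00154136 -0.43384383 -0.90098677] [ 0.51950839  0.21940817 -0.37597353]
-10 [440. 316.] [418.  43.]
0 [412. 323.] [423.  63.]
10 [382. 331.] [428.  89.]
```

Run:
```python
from h import *
tau=50
print((w2j(pushpose(-5,tau,30))*1e3).round(1), delta(pushpose(-5,tau,30),jrot(np.radians(tau))), delta(j2w([-.035,-.11,.25]),jrot(np.radians(tau))))
```

```text
[-35.  -56.3 143.3] (array([ -0.52, 110.58,  63.24]), array([-1.3214e+00, -1.9000e-03, -3.0000e-04])) (array([-0.32, 15.91, -9.56]), array([-1.3214e+00, -1.9000e-03, -3.0000e-04]))
```

```bash
python3 -m crank '0 0 0 -0.18 0 0 255;0 0 0 -0.36 0 0 255;0 0 0 -0.54 0 0 255;0 0 0 -0.72 0 0 255;0 0 0 -0.9 0 0 255;0 0 0 -1.08 0 0 255;0 0 0 -1.26 0 0 255;0 20 20 -1.32 0 0 255;0 50 40 -1.32 0 0 255;0 80 60 -1.32 0 0 255;0 80 60 -1.32 0 0 255;0 80 60 -1.32 0 0 255'
python3 - <<'E'
from h import *
s=read_state(); print(w2j(s['tool_pos']),s['q'],(JR.T@R.from_rotvec(s['tcp_rot']).as_matrix())[:,2])
s,c=shot('side','s5'); im=c['pixels'][:,:,::-1]
cv2.imwrite('pics/s5z.png',cv2.resize(im[150:350,190:420],None,fx=3,fy=3,interpolation=cv2.INTER_CUBIC))
s,c=shot('wrist','w5')
E
```

```text
time: 18.27
tool_pos: [0.6014, 0.0339, 0.1621]
tcp_rot: [0.335, -2.743, -1.274]
wrist_force: [0.5, -0.0, 0.3]
width: 0.001
[-0.03420525 -0.08371524  0.1621238 ] [-0.36076346  0.47476761  1.69551819  0.68182624  1.56289376 -2.39543864] [ 0.00193468  0.7637814  -0.6454721 ]
```

View pics/s5z.png

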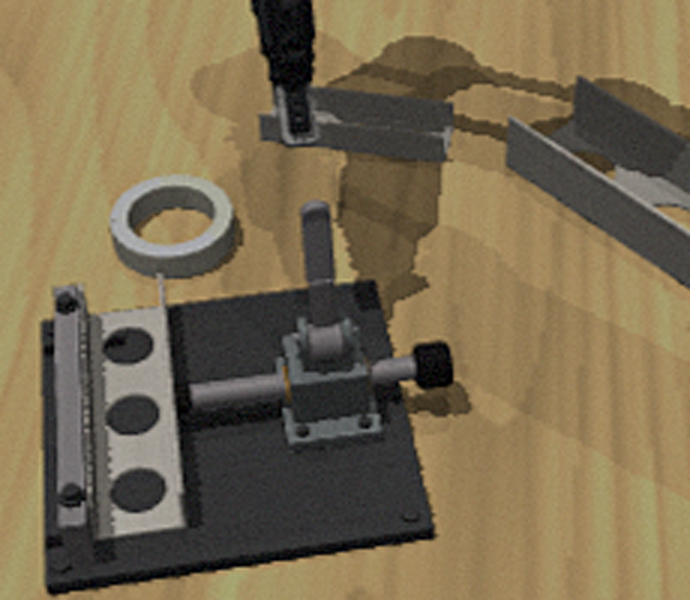

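View pics/w5.png

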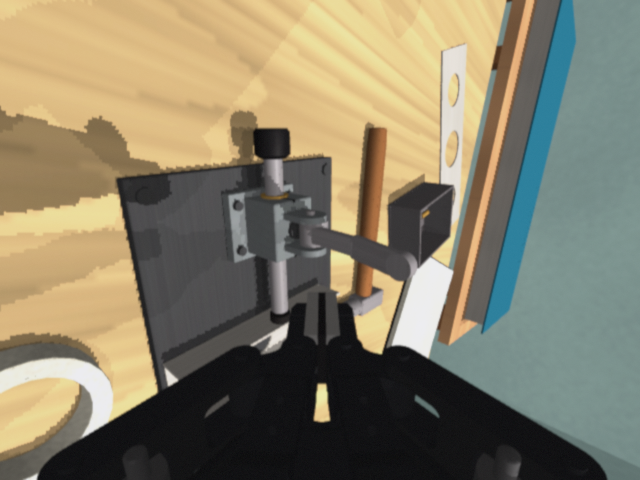

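```bash
cat > plan.py <<'E'
from h import *
import sys
for a in sys.argv[1:]:
    phi,tau,ex=map(float,a.split(','))
    d,r=delta(pushpose(phi,tau,ex),jrot(np.radians(tau))); print(a,d.round(1),r.round(3))
E
python3 plan.py -- 2>/dev/null; python3 plan.py -5,50,10 -5,50,0 2,50,0 10,50,0 18,50,0 26,50,0
```

```text
-5,50,10 [ 1.4 17.7 47.8] [-0.005  0.003  0.002]
-5,50,0 [ 1.4 24.8 54.8] [-0.005  0.003  0.002]
2,50,0 [ 1.4 33.  60.4] [-0.005  0.003  0.002]
10,50,0 [ 1.4 41.5 68.2] [-0.005  0.003  0.002]
18,50,0 [ 1.4 48.7 77.4] [-0.005  0.003  0.002]
26,50,0 [ 1.5 54.3 87.7] [-0.005  0.003  0.002]
```

```bash
python3 -m crank '1 9 24 0 0 0 255;1 18 48 0 0 0 255;1 22 51 0 0 0 255;1 25 55 0 0 0 255;1 29 57.5 0 0 0 255;1 33 60.5 0 0 0 255;1 37 64 0 0 0 255;1 41.5 68 0 0 0 255'; python3 avg.py 3; python3 plan.py  10,50,0 18,48,0 26,46,0 34,44,0 42,42,0 50,40,0
python3 - <<'E'
from h import *
s,c=shot('side','s6'); im=c['pixels'][:,:,::-1]
cv2.imwrite('pics/s6z.png',cv2.resize(im[150:350,190:420],None,fx=3,fy=3,interpolation=cv2.INTER_CUBIC))
E
```

```text
time: 19.38
tool_pos: [0.581, 0.1107, 0.1481]
tcp_rot: [0.333, -2.741, -1.273]
wrist_force: [0.4, -1.7, -0.3]
width: -0.004
t 19.525 F [-0.28 -0.19  0.03] sd [0.89 0.45 0.23] P [-35.805  -3.705 148.209] sd [0.039 0.158 0.026] T [-0.39  -0.03  -0.022]
10,50,0 [-0.8  0.4 -2.3] [-0.002 -0.     0.   ]
18,48,0 [-0.8  7.4  6.4] [ 0.032 -0.     0.   ]
26,46,0 [-0.8 13.  16.3] [ 0.067 -0.     0.   ]
34,44,0 [-0.8 17.  26.9] [ 0.102 -0.     0.   ]
42,42,0 [-0.8 19.2 38. ] [ 0.137 -0.     0.   ]
50,40,0 [-0.8 19.7 49.4] [ 0.172 -0.     0.   ]
```

View pics/s6z.png

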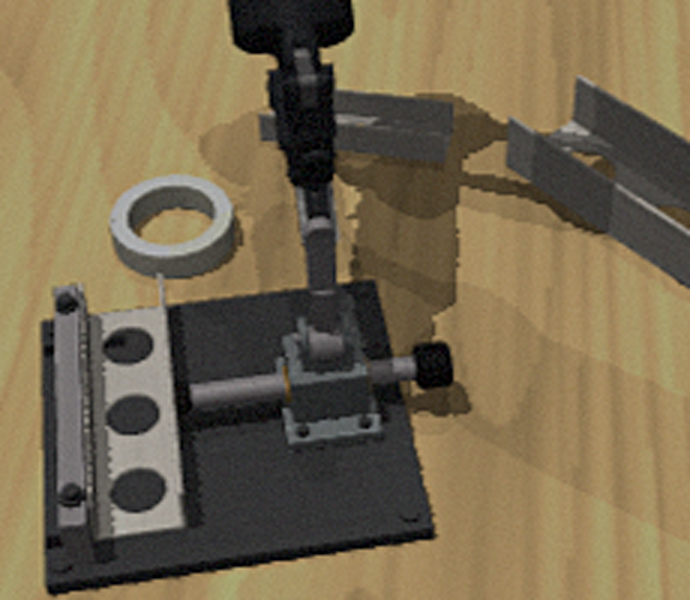

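The lever has begun to swing: its tip moved from zoom row 205 to about 222. I'll continue round the arc.

```bash
python3 -m crank '0 4 3 0.015 0 0 255;0 7.5 6.5 0.03 0 0 255;0 10.5 11.5 0.05 0 0 255;0 13 16.5 0.07 0 0 255;0 15 21.5 0.085 0 0 255;0 17 27 0.1 0 0 255'; python3 avg.py 3; python3 plan.py  34,44,0 42,42,0 50,40,0 58,38,0 66,36,0 74,34,0 80,32,0
python3 - <<'E'
from h import *
s,c=shot('side','s7'); im=c['pixels'][:,:,::-1]
cv2.imwrite('pics/s7z.png',cv2.resize(im[150:350,190:420],None,fx=3,fy=3,interpolation=cv2.INTER_CUBIC))
E
```

```text
time: 20.32
tool_pos: [0.5732, 0.1417, 0.1438]
tcp_rot: [0.343, -2.81, -1.137]
wrist_force: [-0.1, -2.3, 1.2]
width: 0.001
t 20.475 F [ 0.03 -0.21  0.07] sd [0.3  0.5  0.27] P [-35.821  28.235 143.706] sd [0.014 0.16  0.014] T [-0.368 -0.017 -0.02 ]
34,44,0 [-0.8 -0.2 -0.4] [ 0.002 -0.     0.   ]
42,42,0 [-0.8  3.1 10.4] [ 0.037 -0.     0.   ]
50,40,0 [-0.8  4.7 21.7] [ 0.072 -0.     0.   ]
58,38,0 [-0.9  4.6 33. ] [ 0.107 -0.     0.   ]
66,36,0 [-0.9  3.  43.3] [ 0.142 -0.     0.   ]
74,34,0 [-0.9  0.8 51.4] [ 0.177 -0.     0.   ]
80,32,0 [-0.9 -1.5 57.4] [ 0.212 -0.     0.   ]
```

View pics/s7z.png

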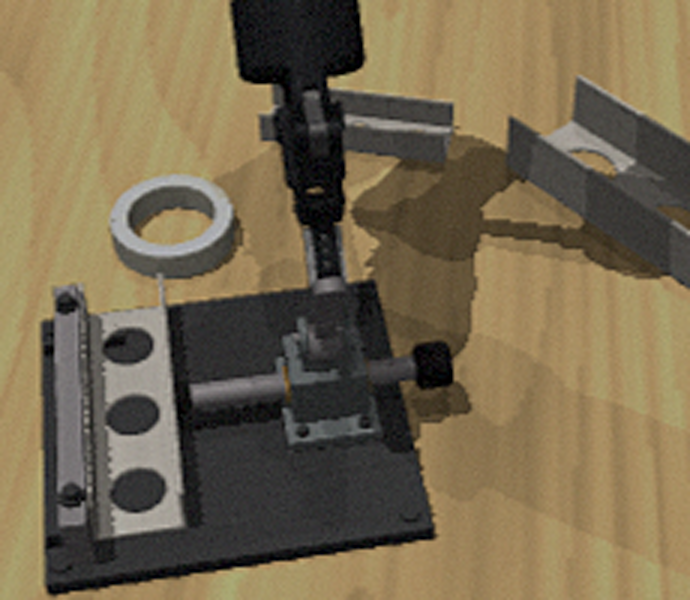

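```bash
python3 -m crank '-0.5 1.5 5 0.02 0 0 255;-0.8 3 10.5 0.037 0 0 255;-0.8 4 16 0.055 0 0 255;-0.8 4.7 21.7 0.072 0 0 255'; python3 st.py; python3 plan.py  50,40,0 58,38,0 66,36,0 74,34,0 80,32,0
python3 - <<'E'
from h import *
s,c=shot('side','s8'); im=c['pixels'][:,:,::-1]
cv2.imwrite('pics/s8z.png',cv2.resize(im[150:350,190:420],None,fx=3,fy=3,interpolation=cv2.INTER_CUBIC))
s,c=shot('wrist','w8')
E
```

```text
time: 21.02
tool_pos: [0.5693, 0.1598, 0.1312]
tcp_rot: [0.348, -2.856, -1.038]
wrist_force: [-1.6, -3.4, 3.4]
width: 0.0
t 21.025 tcpJ mm [-35.16  46.19 131.2 ] fJ [-2.38 -2.93  3.37] tq [-0.303  0.32   0.268] w 0.0
50,40,0 [-0.2  0.4  0. ] [-0.001 -0.     0.   ]
58,38,0 [-0.2  1.1 11.4] [ 0.034 -0.     0.   ]
66,36,0 [-0.2  0.2 21.7] [ 0.069 -0.     0.   ]
74,34,0 [-0.2 -1.3 29.9] [ 0.104 -0.     0.   ]
80,32,0 [-0.2 -3.2 36.1] [ 0.138 -0.     0.   ]
```

View pics/s8z.png

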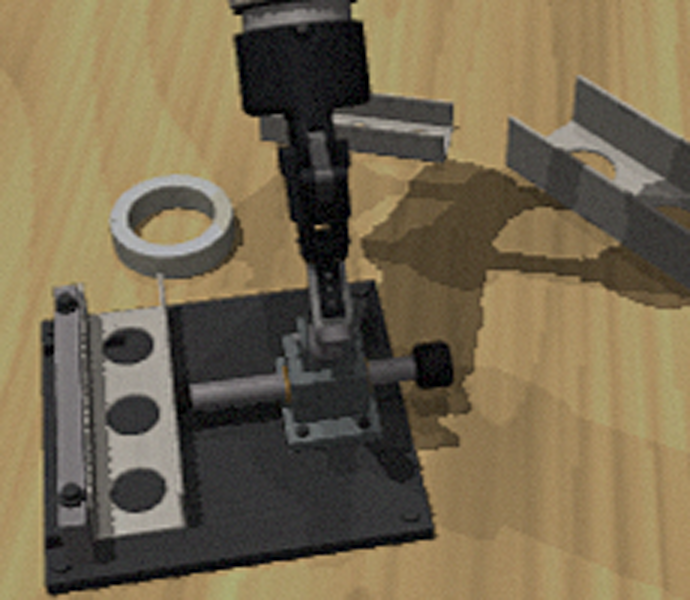

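View pics/w8.png

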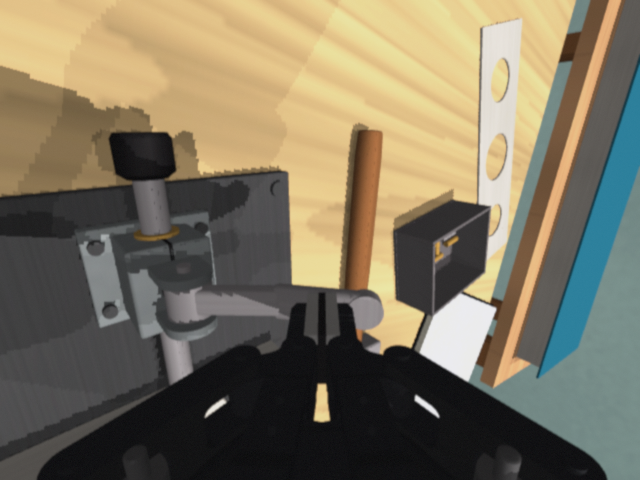

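The fingertips sit on the lever's outer half. I'll continue past centre.

```bash
python3 -m crank '-0.2 1 5.5 0.017 0 0 255;-0.2 1.1 11.4 0.034 0 0 255;-0.2 0.7 16.5 0.05 0 0 255;-0.2 0.2 21.7 0.069 0 0 255;-0.2 -0.6 26 0.09 0 0 255;-0.2 -1.3 30 0.104 0 0 255'; python3 st.py; python3 plan.py  66,36,0 74,34,0 80,32,0
python3 - <<'E'
from h import *
s,c=shot('side','s9'); im=c['pixels'][:,:,::-1]
cv2.imwrite('pics/s9z.png',cv2.resize(im[150:350,190:420],None,fx=3,fy=3,interpolation=cv2.INTER_CUBIC))
s,c=shot('wrist','w9')
E
```

```text
time: 21.88
tool_pos: [0.5654, 0.1775, 0.1073]
tcp_rot: [0.356, -2.918, -0.891]
wrist_force: [-0.8, -2.0, 3.3]
width: -0.001
t 21.875 tcpJ mm [-34.65  64.26 107.32] fJ [-1.27 -1.75  3.3 ] tq [-0.248  0.221  0.182] w -0.001
66,36,0 [ 0.4  0.8 -8.3] [-0.036  0.     0.   ]
74,34,0 [0.4 0.2 0. ] [-0.001  0.     0.   ]
80,32,0 [ 0.4 -1.   6.3] [0.034 0.    0.   ]
```

View pics/s9z.png

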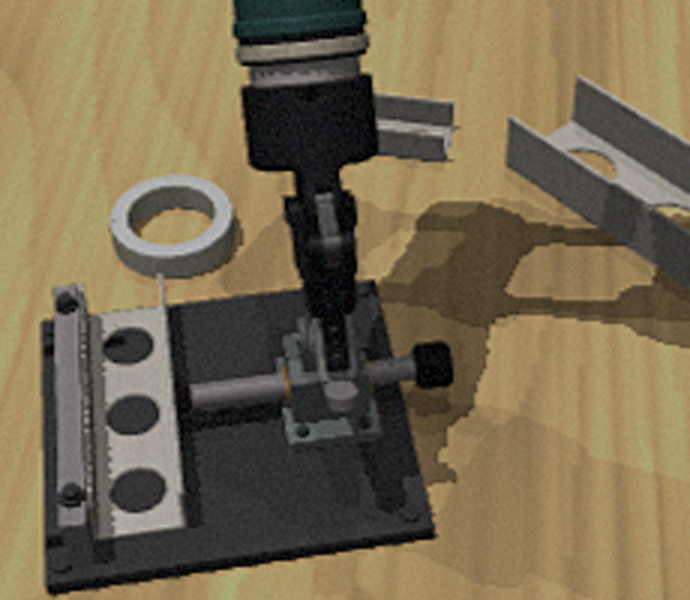

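View pics/w9.png

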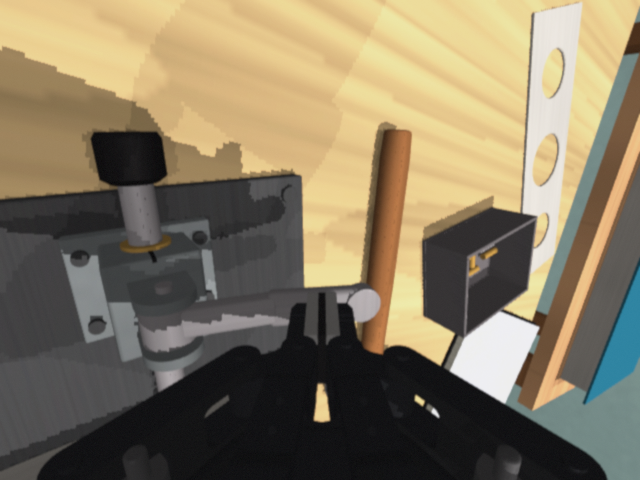

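```bash
python3 -m crank '0.4 -0.3 2 0.01 0 0 255;0.4 -0.6 4 0.02 0 0 255;0.4 -1 6.3 0.034 0 0 255;0.4 -1 6.3 0.034 0 0 255'; python3 avg.py 3; python3 plan.py  80,32,0 84,30,0
python3 - <<'E'
from h import *
s,c=shot('side','s10'); im=c['pixels'][:,:,::-1]
cv2.imwrite('pics/s10z.png',cv2.resize(im[150:350,190:420],None,fx=3,fy=3,interpolation=cv2.INTER_CUBIC))
s,c=shot('wrist','w10')
E
```

```text
time: 22.48
tool_pos: [0.564, 0.1801, 0.1013]
tcp_rot: [0.358, -2.935, -0.843]
wrist_force: [-0.5, 0.5, 1.0]
width: -0.005
t 22.625 F [-0.11  0.09  0.18] sd [0.89 0.06 0.84] P [-35.565  67.061 101.199] sd [0.012 0.048 0.013] T [-0.269  0.03   0.001]
80,32,0 [-0.6  0.1 -0.3] [ 0.002 -0.001 -0.   ]
84,30,0 [-0.6 -1.   4.1] [ 0.037 -0.001 -0.   ]
```

View pics/s10z.png

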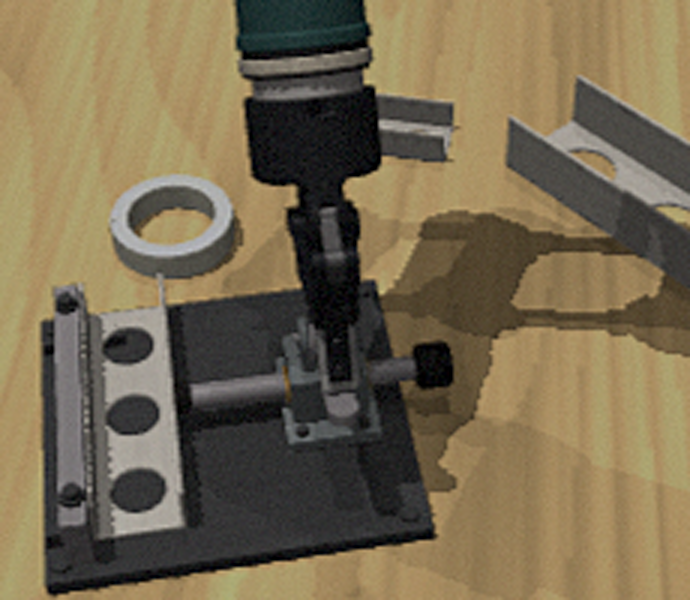

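View pics/w10.png

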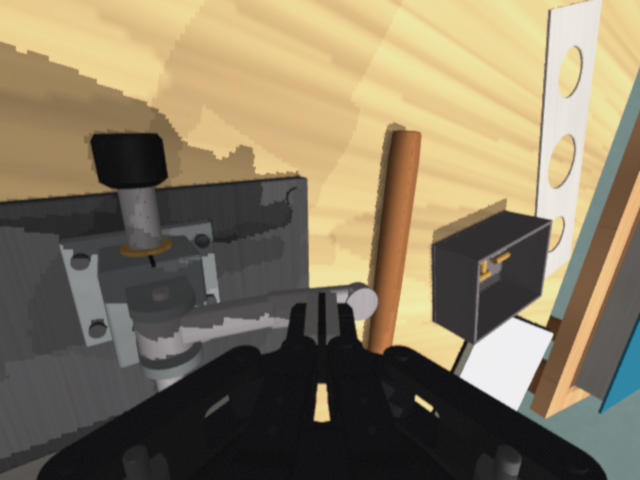

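```bash
cat > tip.py <<'E'
from h import *
import sys
def tip(a,off=0):
    A=np.radians(a);B=A-np.radians(10); return j2w([-.035+off,(49*np.sin(A)+49*np.sin(B))/1e3,.078+(49*np.cos(A)+49*np.cos(B))/1e3])
for n in sys.argv[1:]:
    c=load(n)
    for a in (70,75,80,85,90): print(n,a,proj(c,tip(a)).round(1))
E
python3 tip.py w10 s10
```

```text
w10 70 [379.3 313.3]
w10 75 [373.7 304.4]
w10 80 [367.2 296.5]
w10 85 [360.1 289.5]
w10 90 [352.3 283.2]
s10 70 [304.2 282.4]
s10 75 [304.6 286.8]
s10 80 [304.9 291. ]
s10 85 [305.2 294.9]
s10 90 [305.4 298.5]
```

The wrist and side views put the lever tip at about φ = 76–79°, only just at or past centre. I'll go on a little.

```bash
python3 -m crank '0 -0.5 2 0.017 0 0 255;0 -1 4 0.035 0 0 255;0 -1 4 0.035 0 0 255;0 -1 4 0.035 0 0 255'; python3 avg.py 2; python3 plan.py  84,30,0 88,28,0 90,28,0
python3 - <<'E'
from h import *
s,c=shot('side','s11'); im=c['pixels'][:,:,::-1]
cv2.imwrite('pics/s11z.png',cv2.resize(im[150:350,190:420],None,fx=3,fy=3,interpolation=cv2.INTER_CUBIC))
s,c=shot('wrist','w11')
E
python3 tip.py w11
```

```text
time: 23.22
tool_pos: [0.564, 0.1812, 0.0978]
tcp_rot: [0.36, -2.953, -0.793]
wrist_force: [0.7, -0.1, -0.2]
width: -0.0
t 23.325 F [ 0.16 -0.4  -0.09] sd [0.18 0.15 0.37] P [-35.181  68.144  97.727] sd [0.007 0.043 0.004] T [-0.255 -0.019 -0.008]
84,30,0 [-0.2 -0.   0.5] [ 0.002 -0.    -0.   ]
88,28,0 [-0.2 -1.2  4.9] [ 0.036 -0.    -0.   ]
90,28,0 [-0.2 -1.7  6.8] [ 0.036 -0.    -0.   ]
w11 70 [382.4 317.9]
w11 75 [377.1 308.5]
w11 80 [370.9 300.1]
w11 85 [363.9 292.6]
w11 90 [356.3 286. ]
```

View pics/s11z.png

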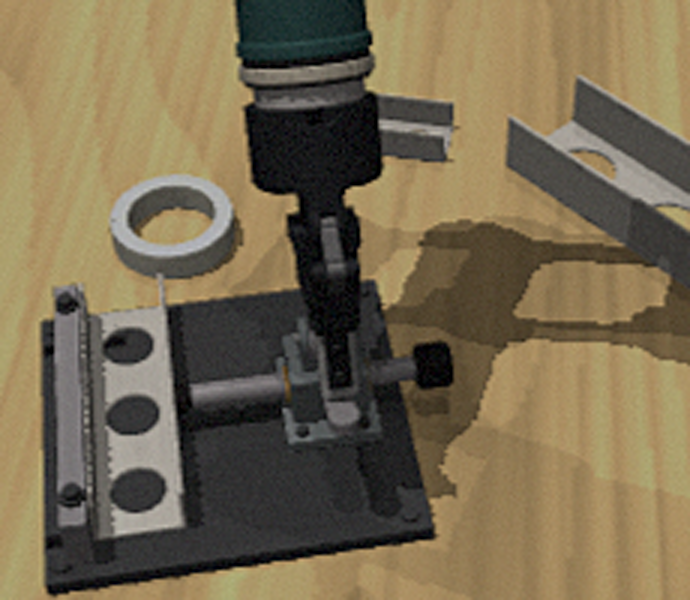

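View pics/w11.png

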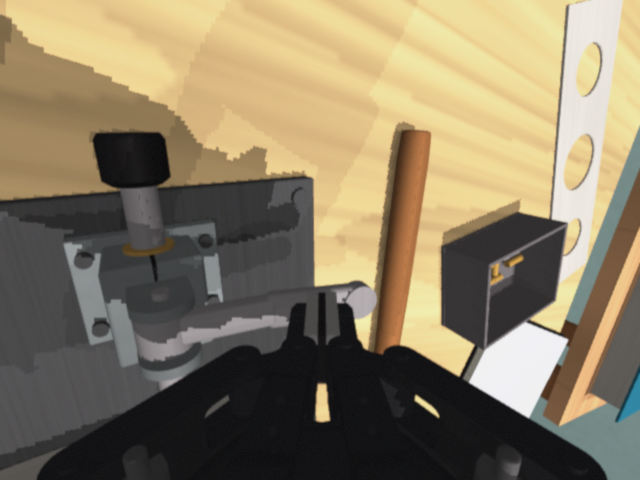

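```bash
python3 -m crank '0 -0.5 1 0.01 0 0 255;0 -0.8 2.5 0.02 0 0 255'; python3 avg.py 2
python3 -m crank '0 -10 -20 0 0 0 255;0 -25 -50 0 0 0 255;0 -40 -100 0 0 0 255;0 -50 -150 0 0 0 255;0 -50 -150 0 0 0 255'
python3 - <<'E'
from h import *
s,c=shot('side','s12'); im=c['pixels'][:,:,::-1]
cv2.imwrite('pics/s12z.png',cv2.resize(im[150:350,190:420],None,fx=3,fy=3,interpolation=cv2.INTER_CUBIC))
s,c=shot('wrist','w12'); print(w2j(s['tool_pos']),s['wrist_force'])
E
python3 tip.py w12 s12
```

```text
time: 23.68
tool_pos: [0.5641, 0.1814, 0.0953]
tcp_rot: [0.361, -2.964, -0.763]
wrist_force: [-0.6, -0.8, 1.3]
width: 0.003
t 23.775 F [-0.22  0.18  0.11] sd [0.67 0.06 0.18] P [-35.132  68.779  95.192] sd [0.016 0.077 0.038] T [-0.179  0.004  0.012]
time: 24.4
tool_pos: [0.5958, 0.065, 0.2074]
tcp_rot: [0.36, -2.974, -0.762]
wrist_force: [0.2, 0.2, 0.6]
width: 0.001
[-0.0336899  -0.0504179   0.20498224] [ 0.89570385  0.31809608 -0.35593755]
w12 70 [412.4 223.9]
w12 75 [408.9 221.3]
w12 80 [404.9 218.9]
w12 85 [400.4 216.6]
w12 90 [395.4 214.5]
s12 70 [304.2 282.4]
s12 75 [304.6 286.8]
s12 80 [304.9 291. ]
s12 85 [305.2 294.9]
s12 90 [305.4 298.5]
```

View pics/s12z.png

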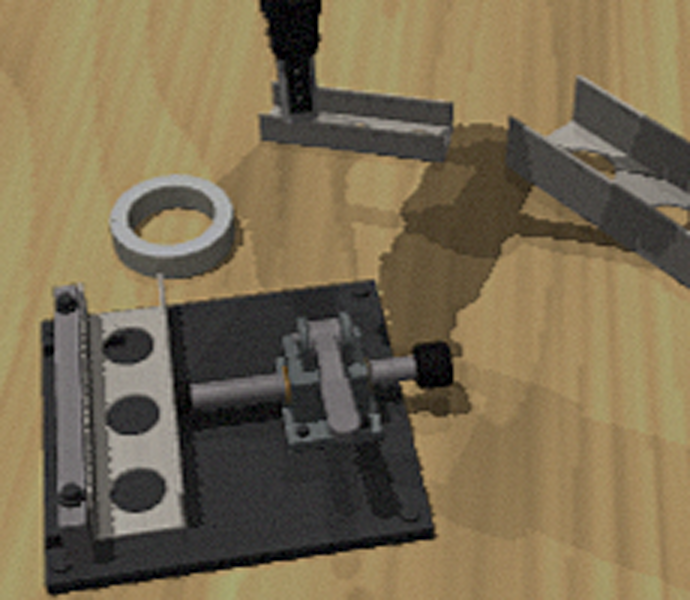

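View pics/w12.png

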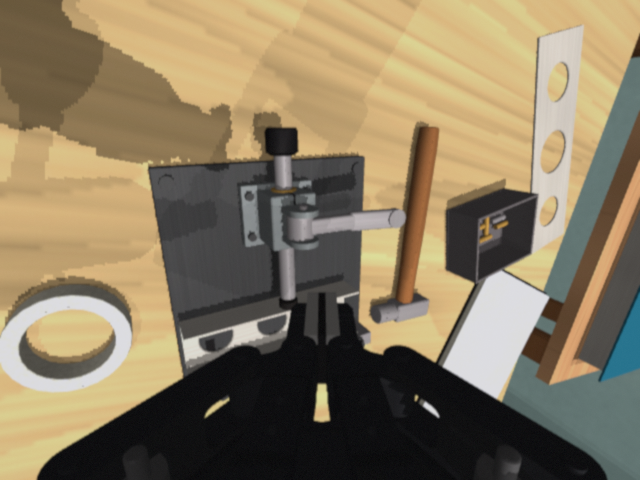

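Run:
```python
from h import *
c=load('w12'); im=c['pixels'][:,:,::-1]
a=cv2.resize(im[170:270,270:430],None,fx=5,fy=5,interpolation=cv2.INTER_CUBIC); cv2.imwrite('pics/w12z.png',a)
d=load('s12'); im=d['pixels'][:,:,::-1]
a=cv2.resize(im[245:305,270:330],None,fx=10,fy=10,interpolation=cv2.INTER_CUBIC); cv2.imwrite('pics/s12zz.png',a)
for nm,c,o,k in (('w',c,(270,170),5),('s',d,(270,245),10)):
  for ph in (70,75,80,85,90):
    A=np.radians(ph);B=A-np.radians(10)
    l=np.array([np.sin(A),np.cos(A)]);m=np.array([np.sin(B),np.cos(B)]);n=np.array([-np.cos(B),np.sin(B)])
    out=[]
    for r,h in ((49,4.5),(49,-4.5)):
        q=49*l+r*m+h*n; out.append(((proj(c,j2w([-.035,q[0]/1e3,.078+q[1]/1e3]))-o)*k).round(0).tolist())
    print(nm,ph,'tip top/bottom',out)
```

```text
w 70 tip top/bottom [[718.0, 277.0], [706.0, 263.0]]
w 75 tip top/bottom [[703.0, 263.0], [687.0, 250.0]]
w 80 tip top/bottom [[684.0, 251.0], [665.0, 238.0]]
w 85 tip top/bottom [[663.0, 239.0], [641.0, 227.0]]
w 90 tip top/bottom [[639.0, 228.0], [615.0, 217.0]]
s 70 tip top/bottom [[339.0, 349.0], [344.0, 398.0]]
s 75 tip top/bottom [[343.0, 394.0], [348.0, 442.0]]
s 80 tip top/bottom [[347.0, 437.0], [351.0, 483.0]]
s 85 tip top/bottom [[350.0, 478.0], [354.0, 521.0]]
s 90 tip top/bottom [[353.0, 516.0], [355.0, 555.0]]
```

View pics/w12z.png

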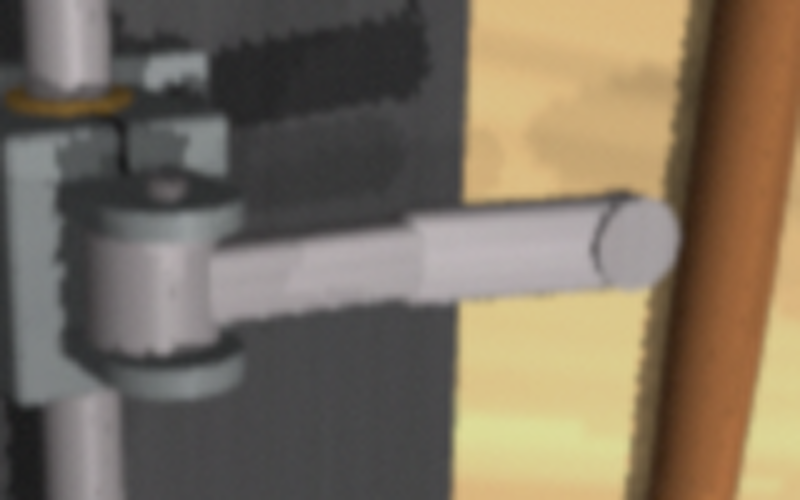

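View pics/s12zz.png

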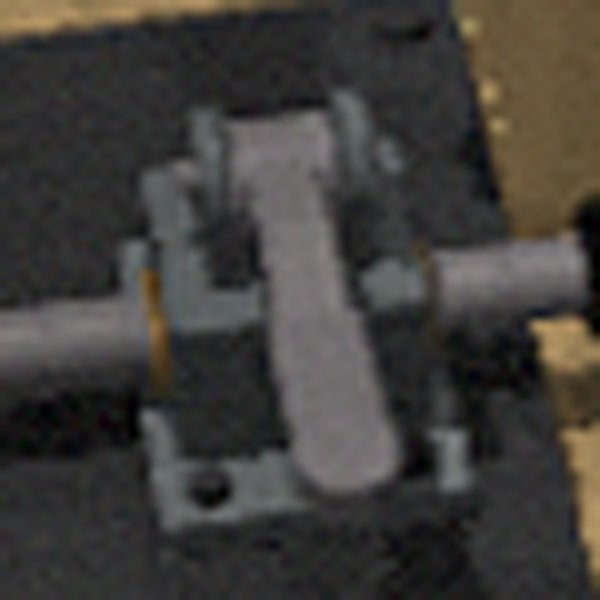

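Run:
```python
from h import *
s,c=shot('top','t12'); im=c['pixels'][:,:,::-1]
o=np.array((270,190)); a=cv2.resize(im[190:250,270:370],None,fx=8,fy=8,interpolation=cv2.INTER_CUBIC); cv2.imwrite('pics/t12z.png',a)
w=load('w12');d=load('s12')
p,e=tri(w,(270+637/5-.4,170+242/5-.4),d,(270+34.5-.45,245+45.0-.45)); print((w2j(p)*1e3).round(1),e)
for ph in (75,80,85,90):
    A=np.radians(ph);B=A-np.radians(10)
    q=49*np.array([np.sin(A),np.cos(A)])+49*np.array([np.sin(B),np.cos(B)]); print(ph,q.round(1)+[0,78],((proj(c,j2w([-.035,q[0]/1e3,.078+q[1]/1e3]))-o)*8).round())
print('pin',((proj(c,j2w([-.035,0,.078]))-o)*8).round())
```

```text
[-35.1  87.9  99.5] 0.0014335510802838084
75 [ 91.7 111.4] [ 90. 345.]
80 [ 94.3 103.3] [ 84. 349.]
85 [96.1 95. ] [ 80. 352.]
90 [97.3 86.5] [ 78. 355.]
pin [391. 278.]
```

View pics/t12z.png

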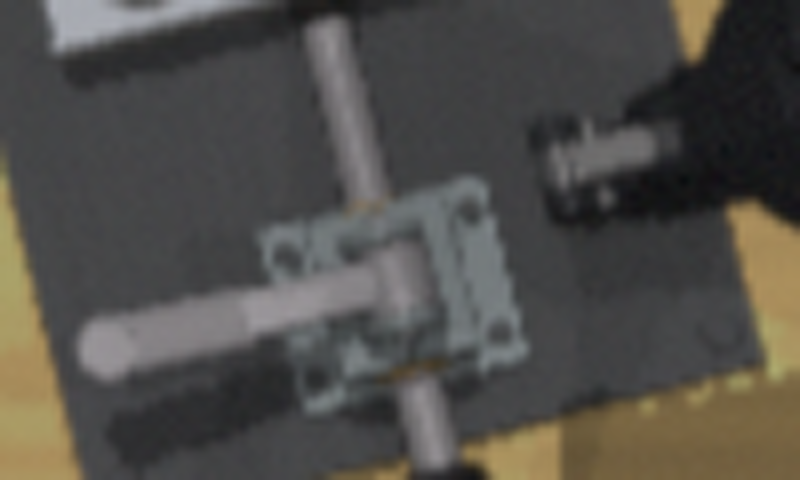

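The lever stays over, but my angle estimate (about 84–90°) has some spread. I'll check that it's on its stop with a light downward touch at the push point.

```bash
python3 -m crank '0 10 50 0 0 0 255;0 25 100 0 0 0 255;0 40 130 0 0 0 255;0 47 144 0 0 0 255;0 50 150 0 0 0 255;0 50 150 0 0 0 255'; python3 avg.py 3
python3 -m crank '0 -0.5 0.9 0 0 0 255;0 -1 1.8 0 0 0 255'; python3 avg.py 2
python3 -m crank '0 -0.5 0.9 0 0 0 255;0 -1 1.8 0 0 0 255'; python3 avg.py 2
```

```text
time: 25.3
tool_pos: [0.5643, 0.1815, 0.0955]
tcp_rot: [0.361, -2.964, -0.764]
wrist_force: [0.3, 0.2, 0.3]
width: 0.002
t 25.45 F [ 0.15 -0.53 -0.4 ] sd [0.6  0.43 0.11] P [-34.231  67.799  96.106] sd [0.109 0.152 0.127] T [-0.228 -0.018 -0.007]
time: 25.7
tool_pos: [0.5644, 0.1811, 0.0935]
tcp_rot: [0.36, -2.964, -0.765]
wrist_force: [0.3, -0.1, -0.2]
width: 0.002
t 25.8 F [-0.61 -0.39 -0.52] sd [0.62 0.39 0.13] P [-35.121  68.301  93.139] sd [0.031 0.064 0.003] T [-0.222 -0.007  0.008]
time: 26.05
tool_pos: [0.5639, 0.1816, 0.091]
tcp_rot: [0.361, -2.963, -0.765]
wrist_force: [-1.1, -0.1, 0.7]
width: 0.0
t 26.15 F [-0.56  0.15 -0.28] sd [0.   0.18 0.17] P [-35.204  68.667  90.923] sd [0.    0.007 0.037] T [-0.232 -0.006  0.002]
```

```bash
python3 -m crank '0 -0.5 0.9 0 0 0 255;0 -0.5 0.9 0 0 0 255'; python3 avg.py 3
python3 -m crank '0 -0.5 0.9 0 0 0 255;0 -0.5 0.9 0 0 0 255'; python3 avg.py 3
python3 - <<'E'
from h import *
s,c=shot('wrist','w13'); s,c=shot('side','s13'); im=c['pixels'][:,:,::-1]
cv2.imwrite('pics/s13z.png',cv2.resize(im[230:310,260:340],None,fx=7,fy=7,interpolation=cv2.INTER_CUBIC))
E
```

```text
time: 26.4
tool_pos: [0.5638, 0.1816, 0.09]
tcp_rot: [0.361, -2.963, -0.764]
wrist_force: [0.2, 0.3, 0.0]
width: -0.0
t 26.55 F [ 0.07  0.29 -0.5 ] sd [0.68 0.22 0.43] P [-35.177  68.632  90.036] sd [0.023 0.015 0.027] T [-0.256 -0.015  0.003]
time: 26.8
tool_pos: [0.5638, 0.1816, 0.0889]
tcp_rot: [0.36, -2.963, -0.764]
wrist_force: [-0.6, -0.5, -0.7]
width: -0.001
t 26.95 F [-0.01 -0.02  0.21] sd [0.32 0.44 0.23] P [-35.189  68.616  88.995] sd [0.046 0.006 0.047] T [-0.201  0.029 -0.013]
```

View pics/s13z.png

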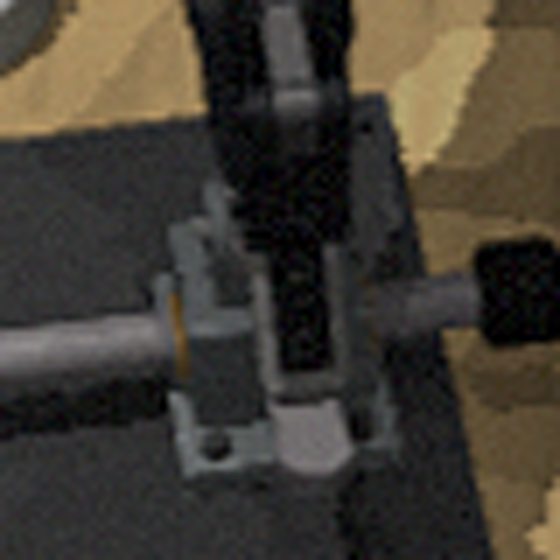

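View pics/w13.png

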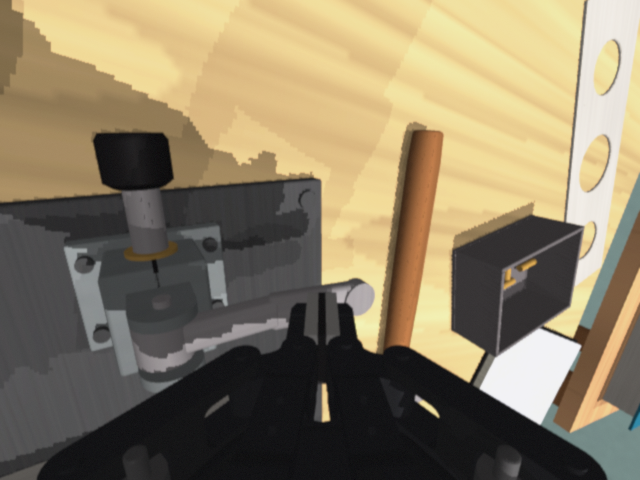

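With the TCP at z = 88.9 mm over the push point there is still no contact. A lever even 5° short would stand about 92 mm high there, so it's down on its stop. I'll retreat and do the last check.

```bash
python3 -m crank '0 -10 -20 0 0 0 255;0 -25 -60 0 0 0 255;0 -40 -110 0 0 0 255;0 -50 -160 0 0 0 255;0 -60 -200 0 0 0 255;0 -60 -200 0 0 0 255;0 -60 -200 0 0 0 255'
python3 - <<'E'
from h import *
s,c=shot('side','s14'); im=c['pixels'][:,:,::-1]
cv2.imwrite('pics/s14z.png',cv2.resize(im[180:420,190:420],None,fx=2.5,fy=2.5,interpolation=cv2.INTER_CUBIC))
s,t=shot('top','t14'); cv2.imwrite('pics/t14z.png',cv2.resize(t['pixels'][140:290,220:410,::-1],None,fx=4,fy=4,interpolation=cv2.INTER_CUBIC))
# lever motion since s12
a=load('s12')['pixels'][245:305,280:325].astype(int); b=c['pixels'][245:305,280:325].astype(int); print('s12-s14 lever diff',abs(a-b).mean())
k4=load('s4')['pixels'];print(w2j(s['tool_pos']),s['wrist_force'],s['time'])
E
```

```text
time: 27.92
tool_pos: [0.5994, 0.0362, 0.2348]
tcp_rot: [0.359, -2.963, -0.764]
wrist_force: [0.5, -0.2, -1.2]
width: 0.001
s12-s14 lever diff 7.9440740740740745
[-0.03602168 -0.08031984  0.23399502] [ 0.33998722 -0.50552289 -0.70976649] 27.975
```

View pics/s14z.png

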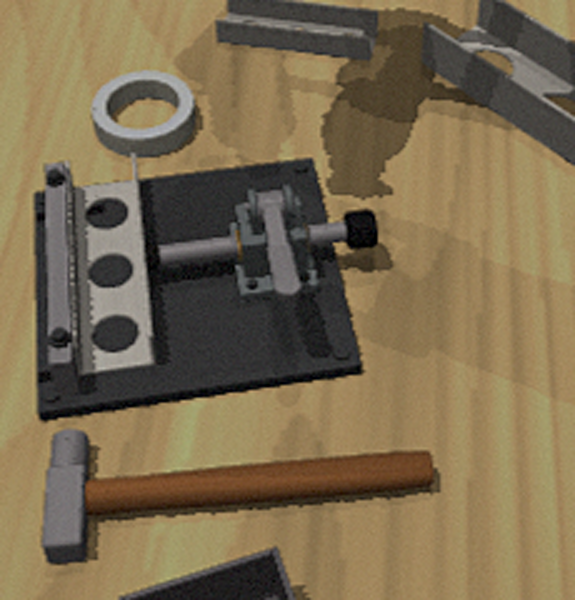

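View pics/t14z.png

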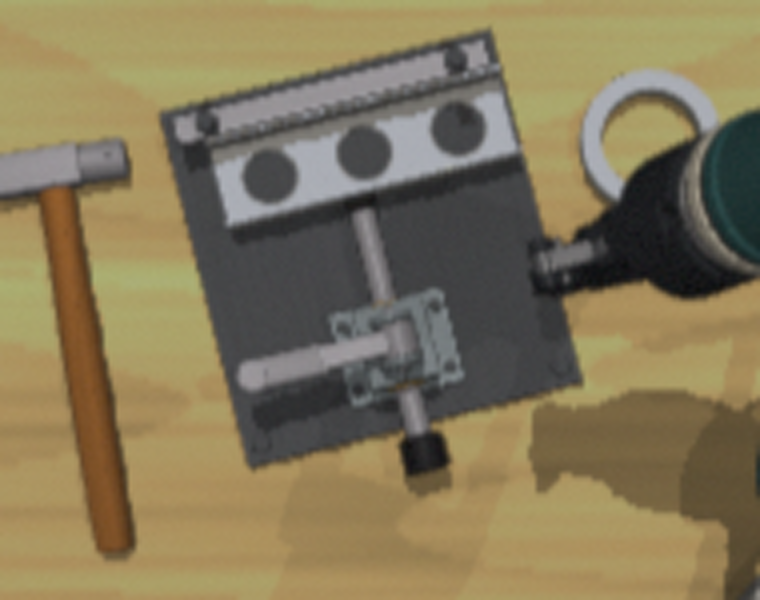

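```bash
python3 -c "
from h import *
print(job.finish_job())"
```

```text
the job is handed in; nothing more can be done
None
```

The channel is clamped flush against the fence, the lever is over centre and down flat, and I handed the job in at about 28 s. No verdict was reported.

- **Rod and channel:** I gripped the knob and pushed the rod forward about 46 mm. The drag was 6.0 N. I stopped at a total push of 9.9 N, so the pad should be pressing with about 4 N. The knob did not move when I eased off before letting go. The last pictures show the channel's far flange flush along the fence.
- **Lever:** I pushed it over with the shut fingertips, and the readings I took stayed under about 5 N. It stayed over after I let go.
- **Check that disagreed:** The first picture after letting go put the lever at about 84°, short of flat, and it appears to have still been settling. I went back down to 89 mm height over the push point without touching it, so it was lower than that. The last side picture has its tip at row 297.6, where 298.5 is expected for lying flat.
- **Not measured:** I did not measure the pad force again once the lever was locked.
- **Other things on the bench:** In the last pictures the tape roll and hammer were where they started. The bin was only partly in view, and the arm did not go near it.

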